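Open the truck box by its pop-out T-handle

TASK

Open the steel truck box on the bench. Press the round release button on its lid steadily but gently until the T-handle pops up out of its slot, then take the handle in a moderate grip and turn it clockwise all the way to its stop, easing off when you feel the stop. Raise the lid at least a hand's width (about 90 mm at the front edge), let go so that it stands open by itself, and leave the things beside the box where they are.

Things in the scene. Friction and masses are not known exactly. Their poses are not given: they have to be found in the camera images.
- chest: Fixed sand-coloured steel truck box, 280 x 360 x 150 mm (x, y, z) with lid. Origin: centre of its underside. x points from its front (handle side, facing the robot) to its rear (hinges), y to the left along the front, z up. Lid top at z = 150 mm; near the front a bright steel plate, 64 (x) x 170 (y) mm, is 3 mm higher (z = 153 mm), from y = -62 to +108 mm.
- button_foot (a point): Point on the plate's upper face on the axis of the round black release button (20 mm wide), 80 mm to the left (box +y) of the handle axis. The button's top stands 9 to 19 mm above this point, different on each box: feel for it. It goes straight down 6.5 mm to a hard stop; the push needed is about 6 N all the way, then rises steeply at the stop; after about 5 mm it frees the handle. Over 15 N damages it.
- button (a joint): How far the button is pushed down, m: 0 at rest, 0.0065 at its stop; springs back.
- bar (a point): Centre of the T-handle's black cross-bar, 14 (point x) x 80 (point y) x 16 mm (point z, the turning axis), on a 13 mm stem. At first it lies along box y, sunk in a slot 26 x 94 mm with its top level with the plate, and cannot be gripped or turned. Popped up, its centre is 22 mm, its underside 14 mm above the plate. The axis is at box x = -95 mm, y = 0, 235 mm in front of the lid hinge.
- pop (a joint): How far the handle has popped out, m: 0 sunk, 0.030 fully out. A spring (about 4 N when out, more further in) holds it out; a light push moves it down.
- turn (a joint): Turn of the handle, rad: 0 at first, grows clockwise seen from above, hard stop at 1.4 (80 degrees), the bar then nearly front to back. About 0.15 N m of friction; stays where left. A tongue holds the lid shut until about 1.0 rad. A grip of 15 to 30 N turns it; the handle is damaged when the forces of all contacts on it (both fingers added up) pass 80 N.
- lid (a joint): Lid opening, rad: 0 shut, up to 1.2. The lid (about 0.9 kg with its handle) is hinged along the box's rear edge, its front rises; a strut carries most of its weight, so lifting at the handle takes about 3 to 6 N, and it stays where it is left.
- lid_hinge (a point): Point on the lid's hinge line, at the middle of the box's rear edge, 140 mm behind the box's centre, 120 mm above the bench (30 mm below the lid's top). The hinge line is along the box's y axis.
- can_mid (a point): Centre (half-way up) of a closed metal can, 72 mm in diameter, 100 mm high, standing on the bench beside the box; to be left alone.
- jar_mid (a point): Centre (half-way up) of a clear glass jar with a flat steel cap, 64 mm in diameter, 85 mm high, standing on the bench beside the box; to be left alone.
- hammer: Hammer lying on the bench to the right of the box, along its x axis, about 240 mm long; to be left alone.

How it is judged:
On the way, in this order (a step that is already met when the one before it is completed fails the run):
1. the button is pressed and the handle has popped up (value of joint pop above 0.02 m), for 0.1 s.
2. the handle is turned clockwise to its stop (more than 1.25 rad) with the lid still shut (value of joint turn above 1.25 rad and value of joint lid below 0.1 rad), for 0.1 s.
At the end, for the whole second after the job is handed in: The lid stands open by itself by more than 0.30 rad (front edge raised about 85 mm) and at rest, the handle popped out more than 20 mm and turned more than 1.2 rad, the robot clear of everything (value of joint lid above 0.3 rad and velocity of joint lid between -0.05 and 0.05 rad/s and value of joint turn above 1.2 rad and value of joint pop above 0.02 m); the robot touches nothing.
It fails at once if the button is pushed with more than 15 N (contact force between anything else and button above 15 N).
It fails at once if the handle is gripped or forced too hard: all contact forces on it together more than 80 N (contact force between anything else and pop above 80 N).
It fails at once if the can is disturbed (distance of can_mid from where it was at the start of the episode above 0.03 m).
It fails at once if the jar is disturbed (distance of jar_mid from where it was at the start of the episode above 0.03 m).
It fails at once if the hammer is disturbed (distance of hammer from where it was at the start of the episode above 0.03 m).
It also fails if it takes over 61 s, if anything falls off the work surface, if the arm or the gripper's body presses on something with over 40 N, if the wrist force passes 120 N, or if a joint passes its speed limit or range.

ROBOT

A 6-joint arm with a two-finger parallel gripper is mounted at the origin on the work surface. World frame = base frame: x ahead of the robot, y to its left, z up, the work surface at z = 0. Lengths are in m, angles in rad, forces in N, time in s.
With the tool pointing down it reaches from about 0.3 to 1 m from the base axis. Payload 5.1 kg.
Tool frame: the origin (TCP) lies midway between the tips of the shut fingers; the grasp point (between the pads) lies 19 mm behind it; z points along the fingers, y is the direction in which the jaws open and shut (so a half turn about z gives the same grasp; the last joint's range is limited). The gripper opens to 95 mm and grips with 3 to 60 N. Pads are 20 mm wide; open, the fingers measure 119 mm over their backs; the gripper's body (75 mm by 180 mm) begins 59 mm behind the grasp point.
Start: joints at [1.074, 0.124, 1.65, -0, 1.367, -0.083], TCP at [0.261, 0.595, 0.215] pointing down, gripper open.
Joint ranges: [-2.61, 2.61], [-1.02, 2.33], [0.03, 2.71], [-1.35, 4.49], [0.32, 2.68], [-2.91, 2.91]. Speed limits (rad/s): [2.57, 2.57, 3.14, 3.14, 3.14, 3.14].

INTERFACE

Orientations are given as a 3x3 rotation matrix whose columns are the frame's x, y, z axes.
In Python, from workcell import * gives the robot as it stands.
- The arm moves only by the tool apply_moves, never from a script. Its argument "increments" is a list of rows, each a list of 3 entries, a list of its own where there are three numbers: the shift along the tool's x, y, z in cm, then the turn, a rotation vector about the tool's x, y, z in degrees, then the finger opening in cm, from 0 to 9.51. A call has 1 to 12 rows; each row is the pose to reach, as a shift and turn from the pose measured when the call began, along the tool's axes at that moment; what a row does not reach only later rows make up. A row lasts 1/12 s, in which the tool goes at most 41.7 mm and 7.16 degrees, less where a joint would pass 70% of its speed; a pose out of reach is approached as far as the arm can. A call with a gripper value outside its range is refused whole. The fingers move at their own pace and stop on an object; "squeeze" is the grip in N (left out, the last holds). Time passes only in rows, so rows that repeat a pose let the fingers close. It gives the time, the measured TCP pose, the force and the opening at its end, in the units of the state.
- state(): the state, without advancing time (a new reading comes with each control period).
- grab_frame(name): name is "side" or "top"; returns a dict with "image" (384x512x3 uint8, red, green, blue), "intrinsics" (3x3 intrinsics, pixels), "position" and "attitude" of the camera in the world. Camera axes: x right, y down, z forward; pixel columns grow to the right and rows downward; lengths in m; the calibration is good to about 2 mm. A picture is of the moment at which its call begins. There is no depth.
- sign_off(): hands the job in, once; it reports no verdict.
The state is a dict: "t": time; "joint_pos": joint angles; "joint_velocities": joint speeds; "joint_torque": joint torques, N m; "tcp_pos": TCP position; "tool_rot": TCP orientation; "contact_force": force on the tool from outside, world axes, zero at the start; "moment": the same for the moment, N m; "finger_gap": finger opening in m.
Only numpy, scipy, OpenCV 4.12 (cv2) and the standard library are available. Lean on these libraries where they do the work, as an engineer would, in place of code of your own. Each camera call takes 0.05 s, during which the arm holds its last target. There are 200 camera calls.

## Working session

There is one attempt and no reset: what is moved stays moved. The work goes in short steps, Python scripts to look and compute and a tool call to move; the robot and the scene stay as the last step left them, time stands still between calls to the robot, and variables do not carry over. Pictures are saved under pics/ and viewed, about 8 in all and at most 12, crops included, and the job is handed in when it is done.

Besides the shell and the picture viewer there is one more tool, called after "Emit:" as a command line: name --argument value ..., lists and objects as JSON in quotes. apply_moves: Moves the arm, as the interface text tells. Its arguments: {"type":"object","properties":{"increments":{"type":"array","items":{"type":"array"}},"squeeze":{"type":"number"}},"required":["increments"]}

```bash
mkdir -p pics
python3 - <<'E'
from workcell import *
import cv2,numpy as np
for n in("top","side"):
    f=grab_frame(n); cv2.imwrite(f"pics/{n}0.png",f["image"][:,:,::-1]); print(n,f["intrinsics"],f["position"],f["attitude"])
s=state();print(s)
E
```

```text
top [[356.76933673   0.         261.70855181]
 [  0.         356.76933673 195.8011783 ]
 [  0.           0.           1.        ]] [ 0.51126606 -0.00376405  1.06236808] [[-0.02130931 -0.99587302  0.08822041]
 [-0.9994823   0.01909252 -0.02589596]
 [ 0.02410473 -0.08872657 -0.99576431]]
side [[439.78126966   0.         260.2041827 ]
 [  0.         439.78126966 198.99744558]
 [  0.           0.           1.        ]] [ 0.08641149 -0.9526883   0.77120236] [[ 0.88740914 -0.21818944  0.40607682]
 [-0.46045539 -0.4616625   0.75818768]
 [ 0.02204189 -0.85980294 -0.51015003]]
{'t': 0.1, 'joint_pos': array([ 1.07440780e+00,  1.24431530e-01,  1.65148722e+00, -1.69453273e-05,
        1.36749582e+00, -8.26087657e-02]), 'joint_velocities': array([ 0.00046564, -0.00256397, -0.00399452,  0.00021033, -0.00088432,
       -0.00101257]), 'joint_torque': array([ 2.87135381e-04, -4.18880975e+01, -3.61096931e+01,  7.77148828e-02,
        4.61173186e-02, -4.56863449e-05]), 'tcp_pos': array([0.26111672, 0.59463606, 0.21354506]), 'tool_rot': array([[-9.15608950e-01,  4.02069052e-01, -8.53101273e-04],
       [ 4.02069934e-01,  9.15607545e-01, -1.60993266e-03],
       [ 1.33801865e-04, -1.81707512e-03, -9.99998340e-01]]), 'contact_force': array([-0.76236549, -0.31093434, -0.24495009]), 'moment': array([ 0.02240175, -0.01677468, -0.01079635]), 'finger_gap': 0.09513281861510312}
```

View pics/top0.png

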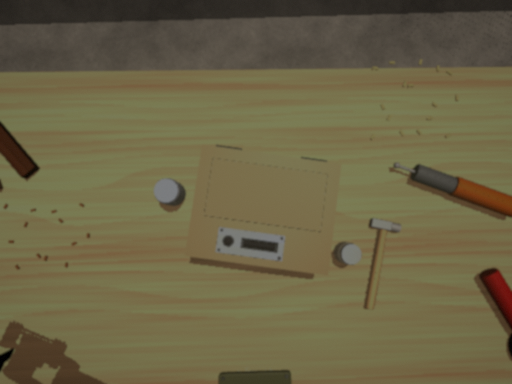

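View pics/side0.png

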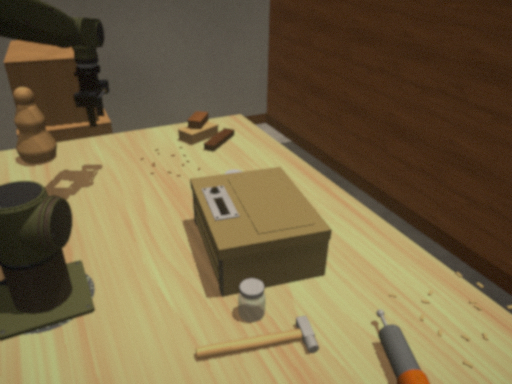

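The top view shows the box at about (265,210), the plate around (251,244) with the button at (229,241) and the slot at (260,245). The can is at (168,192), the jar at (348,254) and the hammer at (380,262). The side view agrees.

```bash
cat > h.py <<'E'
from workcell import *
import cv2,numpy as np
def cast(f,uv,z):
    d=f["attitude"]@np.linalg.solve(f["intrinsics"],np.array([uv[0],uv[1],1.]))
    p=f["position"]; return p+d*(z-p[2])/d[2]
def proj(f,P):
    c=f["attitude"].T@(np.asarray(P)-f["position"]); c=f["intrinsics"]@c; return c[:2]/c[2]
E
python3 - <<'E'
from h import *
f=grab_frame("top");im=f["image"]
x0,y0=205,215; c=im[y0:275,x0:300]
hsv=cv2.cvtColor(c,cv2.COLOR_RGB2HSV)
m=((hsv[...,1]<70)&(hsv[...,2]>90)).astype(np.uint8)*255
cs,_=cv2.findContours(m,cv2.RETR_EXTERNAL,cv2.CHAIN_APPROX_NONE)
k=max(cs,key=cv2.contourArea); hull=cv2.convexHull(k)
def show(n,k,z):
    P=np.array([cast(f,(q[0][0]+x0,q[0][1]+y0),z)[:2] for q in k])
    r=cv2.minAreaRect((P*1000).astype(np.float32)); print(n,r,cv2.boxPoints(r).round().tolist())
show("plate",hull,.153)
mask=np.zeros_like(m);cv2.drawContours(mask,[hull],-1,255,-1);mask=cv2.erode(mask,np.ones((3,3)))
d=((hsv[...,2]<85)&(mask>0)).astype(np.uint8)*255
for k in cv2.findContours(d,cv2.RETR_EXTERNAL,cv2.CHAIN_APPROX_NONE)[0]:
    if cv2.contourArea(k)>15: show("dark %g"%cv2.contourArea(k),k,.153)
cv2.imwrite("pics/c1.png",cv2.resize(np.hstack([c[:,:,::-1],cv2.merge([m]*3),cv2.merge([d]*3)]),None,fx=2.8,fy=2.8))
for n,uv,z in(("can",(168,189),.1),("jar",(348,254),.085)): print(n,cast(f,uv,z))
g=grab_frame("side")
for n,uv in(("btn",(214,188)),("slot",(222,205))): print(n,cast(g,uv,.155))
E
```

```text
plate ((471.4675598144531, 4.417854309082031), (172.5784912109375, 67.42453002929688), 80.8117904663086) [[424.0, -75.0], [491.0, -86.0], [519.0, 84.0], [452.0, 95.0]]
dark 306 ((467.5715026855469, -18.00811004638672), (91.56726837158203, 24.16313934326172), 81.0221176147461) [[448.0, -61.0], [472.0, -65.0], [487.0, 25.0], [463.0, 29.0]]
dark 74 ((480.1787414550781, 61.402503967285156), (25.025461196899414, 24.777063369750977), 44.10653305053711) [[463.0, 62.0], [480.0, 44.0], [498.0, 61.0], [481.0, 79.0]]
can [0.61977929 0.22351581 0.1       ]
jar [ 0.43401554 -0.26116798  0.085     ]
btn [0.48590507 0.07410669 0.155     ]
slot [ 0.46993053 -0.02110718  0.155     ]
```

View pics/c1.png

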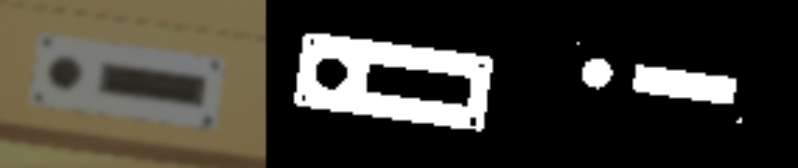

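Measured: box yaw −9.1°, handle axis (0.468, −0.018), button (0.480, 0.061). The plate comes out at 172×67 mm and the slot at 92×24 mm, both close to the given sizes, and the side view agrees. Next I move above the button with the fingers shut.

```bash
cat >> h.py <<'E'
from scipy.spatial.transform import Rotation as R
H=np.array([.4678,-.0182]); by=np.array([.158,.9874,0]); bx=np.array([.9874,-.158,0])
B=H+.08*by[:2]
def goal(p,turn=0.,tilt=0.):
    "tool with jaws along box x; turn = clockwise deg; tilt = lid opening deg"
    R0=np.column_stack([by,bx,[0,0,-1]])
    Rg=R.from_rotvec(-by*np.radians(tilt)).as_matrix()@R.from_euler('z',-turn,degrees=True).as_matrix()@R0
    s=state();T=s["tool_rot"]
    print("t",s["t"],"shift cm",(T.T@(np.array(p)-s["tcp_pos"])*100).round(2),"rot deg",np.degrees(R.from_matrix(T.T@Rg).as_rotvec()).round(1))
E
python3 -c "
from h import *
goal([*B,.195])"
```

```text
t 0.2 shift cm [-41.55 -40.07   1.93] rot deg [-0.1  0.  75.4]
```

Emit:
apply_moves --increments '[[[-41.5, -40.1, 1.9], [-0.1, 0, 75.4], 0], [[-41.5, -40.1, 1.9], [-0.1, 0, 75.4], 0], [[-41.5, -40.1, 1.9], [-0.1, 0, 75.4], 0], [[-41.5, -40.1, 1.9], [-0.1, 0, 75.4], 0], [[-41.5, -40.1, 1.9], [-0.1, 0, 75.4], 0], [[-41.5, -40.1, 1.9], [-0.1, 0, 75.4], 0], [[-41.5, -40.1, 1.9], [-0.1, 0, 75.4], 0], [[-41.5, -40.1, 1.9], [-0.1, 0, 75.4], 0], [[-41.5, -40.1, 1.9], [-0.1, 0, 75.4], 0], [[-41.5, -40.1, 1.9], [-0.1, 0, 75.4], 0], [[-41.5, -40.1, 1.9], [-0.1, 0, 75.4], 0], [[-41.5, -40.1, 1.9], [-0.1, 0, 75.4], 0]]'

```text
t: 1.2
tcp_pos: [0.4508, 0.1306, 0.198]
tool_rot: [[0.16, 0.987, 0.002], [0.987, -0.16, -0.0], [0.0, 0.002, -1.0]]
contact_force: [0.0, 0.2, -1.0]
finger_gap: 0.0207
```

```bash
python3 -c "
from h import *
goal([*B,.180])"
```

```text
t 1.2 shift cm [-6.42  4.05  1.81] rot deg [ 0.1 -0.  -0.1]
```

Emit:
apply_moves --increments '[[[-6.4, 4.05, 0.8], [0.1, 0, 0], 0], [[-6.4, 4.05, 0.8], [0.1, 0, 0], 0], [[-6.4, 4.05, 0.8], [0.1, 0, 0], 0], [[-6.4, 4.05, 1.8], [0.1, 0, 0], 0], [[-6.4, 4.05, 1.8], [0.1, 0, 0], 0], [[-6.4, 4.05, 1.8], [0.1, 0, 0], 0], [[-6.4, 4.05, 1.8], [0.1, 0, 0], 0]]'

```text
t: 1.78
tcp_pos: [0.4799, 0.0622, 0.1797]
tool_rot: [[0.158, 0.987, -0.001], [0.987, -0.158, 0.0], [0.0, -0.001, -1.0]]
contact_force: [-0.4, 0.9, -0.4]
finger_gap: 0.0005
```

```bash
python3 -c "
from h import *
goal([*B,.175]);s=state();print(s['contact_force'],s['tcp_pos'],s['finger_gap'],s['moment'])"
```

```text
t 1.7833 shift cm [-0.13  0.07  0.47] rot deg [-0. -0. -0.]
[-0.41129636  0.86129669 -0.41379234] [0.47994187 0.06222129 0.17974469] 0.0005499085815712023 [-0.1106766   0.08450851  0.01376379]
```

Emit:
apply_moves --increments '[[[-0.1, 0.05, 0.3], [0, 0, 0], 0], [[-0.1, 0.05, 0.6], [0, 0, 0], 0], [[-0.1, 0.05, 0.8], [0, 0, 0], 0], [[-0.1, 0.05, 0.9], [0, 0, 0], 0], [[-0.1, 0.05, 0.9], [0, 0, 0], 0], [[-0.1, 0.05, 0.9], [0, 0, 0], 0]]'

```text
t: 2.28
tcp_pos: [0.4802, 0.0612, 0.1707]
tool_rot: [[0.158, 0.987, -0.001], [0.987, -0.158, 0.0], [0.0, -0.001, -1.0]]
contact_force: [-0.5, -0.2, 0.8]
finger_gap: 0.0007
```

Emit:
apply_moves --increments '[[[0, 0, 0.1], [0, 0, 0], 0], [[0, 0, 0.2], [0, 0, 0], 0], [[0, 0, 0.2], [0, 0, 0], 0], [[0, 0, 0.2], [0, 0, 0], 0]]'

```text
t: 2.62
tcp_pos: [0.4802, 0.0612, 0.1686]
tool_rot: [[0.158, 0.987, -0.001], [0.987, -0.158, 0.0], [0.0, -0.001, -1.0]]
contact_force: [0.4, 0.5, -0.1]
finger_gap: 0.0003
```

Emit:
apply_moves --increments '[[[0, 0, 0.1], [0, 0, 0], 0], [[0, 0, 0.2], [0, 0, 0], 0], [[0, 0, 0.2], [0, 0, 0], 0], [[0, 0, 0.2], [0, 0, 0], 0]]'

```text
t: 2.95
tcp_pos: [0.4801, 0.0611, 0.1665]
tool_rot: [[0.158, 0.987, -0.001], [0.987, -0.158, 0.0], [0.0, -0.001, -1.0]]
contact_force: [-0.0, 0.5, -0.2]
finger_gap: 0.0001
```

Emit:
apply_moves --increments '[[[0, 0, 0.1], [0, 0, 0], 0], [[0, 0, 0.2], [0, 0, 0], 0], [[0, 0, 0.2], [0, 0, 0], 0], [[0, 0, 0.2], [0, 0, 0], 0]]'

```text
t: 3.28
tcp_pos: [0.48, 0.0612, 0.1644]
tool_rot: [[0.158, 0.987, -0.001], [0.987, -0.158, 0.0], [0.0, -0.001, -1.0]]
contact_force: [0.2, -0.6, -0.5]
finger_gap: 0.0005
```

Emit:
apply_moves --increments '[[[0, 0, 0.1], [0, 0, 0], 0], [[0, 0, 0.2], [0, 0, 0], 0], [[0, 0, 0.2], [0, 0, 0], 0], [[0, 0, 0.2], [0, 0, 0], 0]]'

```text
t: 3.62
tcp_pos: [0.4803, 0.0612, 0.1635]
tool_rot: [[0.158, 0.987, -0.001], [0.987, -0.158, 0.0], [0.0, -0.001, -1.0]]
contact_force: [-2.4, -0.1, 5.6]
finger_gap: 0.0002
```

Contact at z ≈ 0.164. The arm yields about 1.1 mm under 6 N, so I push on in small steps.

Emit:
apply_moves --increments '[[[0, 0, 0.15], [0, 0, 0], 0], [[0, 0, 0.2], [0, 0, 0], 0], [[0, 0, 0.25], [0, 0, 0], 0], [[0, 0, 0.3], [0, 0, 0], 0], [[0, 0, 0.3], [0, 0, 0], 0]]'

```text
t: 4.03
tcp_pos: [0.4805, 0.0612, 0.1617]
tool_rot: [[0.158, 0.987, -0.0], [0.987, -0.158, 0.0], [0.0, -0.001, -1.0]]
contact_force: [-3.1, 0.1, 6.0]
finger_gap: 0.0006
```

Emit:
apply_moves --increments '[[[0, 0, 0.15], [0, 0, 0], 0], [[0, 0, 0.2], [0, 0, 0], 0], [[0, 0, 0.25], [0, 0, 0], 0], [[0, 0, 0.3], [0, 0, 0], 0], [[0, 0, 0.3], [0, 0, 0], 0]]'

```text
t: 4.45
tcp_pos: [0.4804, 0.0612, 0.1597]
tool_rot: [[0.158, 0.987, -0.001], [0.987, -0.158, 0.0], [-0.0, -0.001, -1.0]]
contact_force: [-4.1, -1.2, 6.1]
finger_gap: 0.0003
```

Emit:
apply_moves --increments '[[[0, -0.03, 0.15], [0, 0, 0], 0], [[0, -0.03, 0.2], [0, 0, 0], 0], [[0, -0.03, 0.24], [0, 0, 0], 0], [[0, -0.03, 0.24], [0, 0, 0], 0]]'

```text
t: 4.78
tcp_pos: [0.4804, 0.0612, 0.1577]
tool_rot: [[0.158, 0.987, -0.0], [0.987, -0.158, 0.0], [0.0, -0.0, -1.0]]
contact_force: [-1.4, 0.2, 6.0]
finger_gap: 0.0006
```

Run:
```python
from h import *
f=grab_frame("side");cv2.imwrite("pics/s2.png",cv2.resize(f["image"][140:260,150:310,::-1],None,fx=4,fy=4,interpolation=2))
```

```text
(no output)
```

View pics/s2.png

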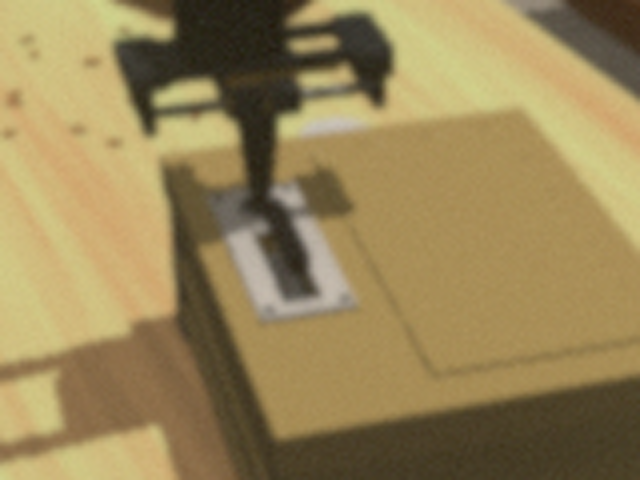

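The handle has popped up: its bar stands above the slot at crop (285,240). I go up and over to it, opening the fingers.

Emit:
apply_moves --increments '[[[0, 0, -2], [0, 0, 0], 0], [[0, 0, -4], [0, 0, 0], 0], [[0, 0, -5.5], [0, 0, 0], 0], [[0, 0, -5.5], [0, 0, 0], 5], [[-4, 0, -5.5], [0, 0, 0], 5], [[-8, 0, -5.5], [0, 0, 0], 5], [[-8, 0, -5.5], [0, 0, 0], 5], [[-8, 0, -5.5], [0, 0, 0], 5], [[-8, 0, -5.5], [0, 0, 0], 5], [[-8, 0, -5.5], [0, 0, 0], 5]]'

```text
t: 5.67
tcp_pos: [0.4675, -0.017, 0.2117]
tool_rot: [[0.157, 0.988, -0.001], [0.988, -0.157, 0.001], [0.0, -0.001, -1.0]]
contact_force: [-0.6, 0.5, 0.0]
finger_gap: 0.0418
```

Run:
```python
from h import *
goal([*H,.158]);s=state();print(s['contact_force'],s['finger_gap'])
f=grab_frame("side");cv2.imwrite("pics/s3.png",cv2.resize(f["image"][140:260,150:310,::-1],None,fx=4,fy=4,interpolation=2))
```

```text
t 5.6667 shift cm [-0.11  0.05  5.37] rot deg [-0.1 -0.   0. ]
[-0.62832366  0.45823642  0.02894747] 0.041834103881439474
```

View pics/s3.png

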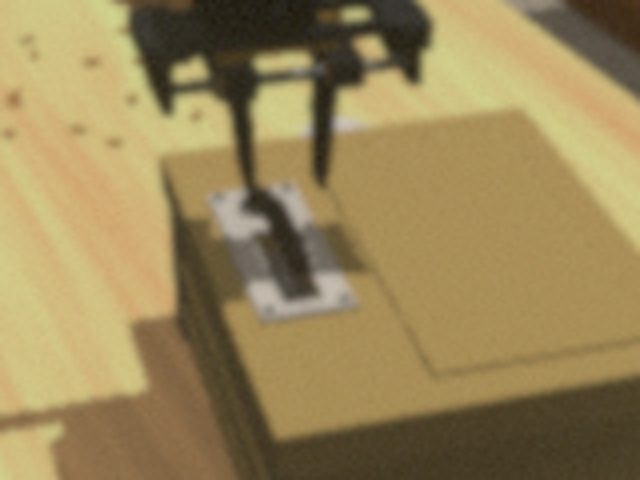

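The handle stays up (bar from about crop (265,205) to (300,285)), and the open jaws are over it. Next: descend and grip.

Emit:
apply_moves --increments '[[[-0.1, 0.05, 1.5], [0, 0, 0], 5], [[-0.1, 0.05, 3], [0, 0, 0], 5], [[-0.1, 0.05, 4], [0, 0, 0], 5], [[-0.1, 0.05, 4.8], [0, 0, 0], 5], [[-0.1, 0.05, 5.2], [0, 0, 0], 5], [[-0.1, 0.05, 5.2], [0, 0, 0], 5], [[-0.1, 0.05, 5.2], [0, 0, 0], 5]]'

```text
t: 6.3
tcp_pos: [0.4681, -0.0177, 0.1602]
tool_rot: [[0.156, 0.988, -0.001], [0.988, -0.156, 0.0], [0.0, -0.001, -1.0]]
contact_force: [0.8, 0.0, 0.4]
finger_gap: 0.0499
```

Emit:
apply_moves --increments '[[[0, 0, 0], [0, 0, 0], 3], [[0, 0, 0], [0, 0, 0], 2], [[0, 0, 0], [0, 0, 0], 1], [[0, 0, 0], [0, 0, 0], 1], [[0, 0, 0], [0, 0, 0], 1], [[0, 0, 0], [0, 0, 0], 1], [[0, 0, 0], [0, 0, 0], 1], [[0, 0, 0], [0, 0, 0], 1]]' --squeeze 22

```text
t: 6.97
tcp_pos: [0.4676, -0.0177, 0.1604]
tool_rot: [[0.156, 0.988, -0.002], [0.988, -0.156, 0.001], [0.0, -0.002, -1.0]]
contact_force: [-4.2, 0.0, 3.6]
finger_gap: 0.014
```

Run:
```python
from h import *
goal([*H,.158]);s=state();print(s['contact_force'],s['moment'],s['tcp_pos'],s['finger_gap'])
```

```text
t 6.9667 shift cm [-0.05  0.03  0.24] rot deg [-0.1 -0.   0.1]
[-4.18095817  0.04113014  3.56331732] [-0.066405    0.80075492 -0.00619945] [ 0.46755917 -0.01765974  0.16040364] 0.013961183599657555
```

Gripped at 14 mm opening. Now turn clockwise (positive about tool z).

Emit:
apply_moves --increments '[[[0, 0, 0], [0, 0, 5], 1], [[0, 0, 0], [0, 0, 10], 1], [[0, 0, 0], [0, 0, 15], 1], [[0, 0, 0], [0, 0, 20], 1], [[0, 0, 0], [0, 0, 25], 1], [[0, 0, 0], [0, 0, 30], 1], [[0, 0, 0], [0, 0, 35], 1], [[0, 0, 0], [0, 0, 40], 1], [[0, 0, 0], [0, 0, 40], 1]]'

```text
t: 7.72
tcp_pos: [0.4677, -0.0179, 0.1604]
tool_rot: [[0.756, 0.655, -0.002], [0.655, -0.756, 0.0], [-0.001, -0.001, -1.0]]
contact_force: [-1.6, -0.5, 0.8]
finger_gap: 0.014
```

Run:
```python
from h import *
goal([*H,.160],80);s=state();print(s['contact_force'],s['moment'],s['finger_gap'])
```

```text
t 7.7167 shift cm [-0.02  0.03  0.04] rot deg [-0.   0.1 40. ]
[-1.63722883 -0.49693172  0.82343634] [-0.20289191  0.26090542 -0.08145732] 0.013976508205087468
```

Emit:
apply_moves --increments '[[[0, 0, 0], [0, 0, 5], 1], [[0, 0, 0], [0, 0, 10], 1], [[0, 0, 0], [0, 0, 15], 1], [[0, 0, 0], [0, 0, 20], 1], [[0, 0, 0], [0, 0, 25], 1], [[0, 0, 0], [0, 0, 30], 1], [[0, 0, 0], [0, 0, 34], 1], [[0, 0, 0], [0, 0, 36], 1], [[0, 0, 0], [0, 0, 36], 1]]'

```text
t: 8.47
tcp_pos: [0.4678, -0.0181, 0.1604]
tool_rot: [[0.996, 0.088, -0.001], [0.088, -0.996, -0.001], [-0.002, 0.001, -1.0]]
contact_force: [-0.8, -1.6, 0.9]
finger_gap: 0.0139
```

Run:
```python
from h import *
goal([*H,.160],80);s=state();print(s['contact_force'],s['moment'],s['finger_gap'])
```

```text
t 8.4667 shift cm [-0.    0.    0.04] rot deg [0.  0.1 4.1]
[-0.79353266 -1.62618045  0.91038597] [-0.44332766  0.32150732  0.03837926] 0.013870644775227444
```

Emit:
apply_moves --increments '[[[0, 0, 0], [0, 0, 2], 1], [[0, 0, 0], [0, 0, 4], 1], [[0, 0, 0], [0, 0, 5], 1], [[0, 0, 0], [0, 0, 5], 1]]'

```text
t: 8.8
tcp_pos: [0.4678, -0.0183, 0.1604]
tool_rot: [[1.0, 0.002, -0.001], [0.002, -1.0, -0.001], [-0.002, 0.001, -1.0]]
contact_force: [-1.8, -0.6, 1.6]
finger_gap: 0.0137
```

Run:
```python
from h import *
goal([*H,.160],80);s=state();print(s['contact_force'],s['moment'],s['finger_gap'])
```

```text
t 8.8 shift cm [-0.   -0.01  0.04] rot deg [ 0.1  0.1 -0.8]
[-1.79368795 -0.61574889  1.55092505] [-0.22198422  0.36759918  0.20788971] 0.013746801711378896
```

The moment has risen to 0.21 N m at 80.8°, so the handle is at its stop. Next, the lifting arc about the hinge.

```bash
sed -i 's/from_rotvec(-by/from_rotvec(by/' h.py
python3 - <<'E'
from h import *
s=state();T=s["tool_rot"];p=s["tcp_pos"]
h=np.array([*H,.12])+.235*bx
print(T.T@by)
for a in range(3,31,3):
    q=R.from_rotvec(by*np.radians(a)).as_matrix()
    print(a,(T.T@(h+q@(p-h)-p)*100).round(2),np.degrees(R.from_matrix(T.T@q@T).as_rotvec()).round(1))
E
```

```text
[ 0.16036443 -0.98701795 -0.00125647]
3 [ 0.24  0.04 -1.22] [ 0.5 -3.  -0. ]
6 [ 0.54  0.09 -2.43] [ 1.  -5.9 -0. ]
9 [ 0.9   0.15 -3.63] [ 1.4 -8.9 -0. ]
12 [ 1.33  0.22 -4.8 ] [  1.9 -11.8  -0. ]
15 [ 1.81  0.3  -5.95] [  2.4 -14.8  -0. ]
18 [ 2.36  0.39 -7.07] [  2.9 -17.8  -0. ]
21 [ 2.96  0.49 -8.16] [  3.4 -20.7  -0. ]
24 [ 3.61  0.6  -9.21] [  3.8 -23.7  -0. ]
27 [  4.32   0.72 -10.23] [  4.3 -26.6  -0. ]
30 [  5.08   0.84 -11.21] [  4.8 -29.6  -0. ]
```

Emit:
apply_moves --increments '[[[0.05, 0, -0.4], [0.2, -1, 0], 1], [[0.15, 0, -0.8], [0.3, -2, 0], 1], [[0.24, 0.04, -1.2], [0.5, -3, 0], 1], [[0.35, 0.06, -1.6], [0.7, -4, 0], 1], [[0.45, 0.07, -2.0], [0.8, -5, 0], 1], [[0.54, 0.09, -2.4], [1, -5.9, 0], 1], [[0.54, 0.09, -2.4], [1, -5.9, 0], 1]]'

```text
t: 9.38
tcp_pos: [0.4735, -0.0191, 0.1853]
tool_rot: [[0.994, 0.002, -0.107], [0.003, -1.0, 0.017], [-0.107, -0.017, -0.994]]
contact_force: [-2.9, 0.6, 2.5]
finger_gap: 0.0138
```

Run:
```python
from h import *
s=state();T=s["tool_rot"];p=s["tcp_pos"]
print(s['contact_force'],s['moment'],s['finger_gap'])
h=np.array([*H,.12])+.235*bx
print(T.T@by)
for a in range(3,25,3):
    q=R.from_rotvec(by*np.radians(a)).as_matrix()
    print(a,(T.T@(h+q@(p-h)-p)*100).round(2),np.degrees(R.from_matrix(T.T@q@T).as_rotvec()).round(1))
```

```text
[-2.91824977  0.5551212   2.50974926] [-0.08080261  0.76891483  0.24248255] 0.013849905749747368
[ 1.60427970e-01 -9.87008360e-01 -3.52717408e-04]
3 [ 0.24  0.04 -1.22] [ 0.5 -3.  -0. ]
6 [ 0.54  0.09 -2.43] [ 1.  -5.9 -0. ]
9 [ 0.91  0.15 -3.63] [ 1.4 -8.9 -0. ]
12 [ 1.33  0.22 -4.8 ] [  1.9 -11.8  -0. ]
15 [ 1.82  0.3  -5.94] [  2.4 -14.8  -0. ]
18 [ 2.36  0.39 -7.06] [  2.9 -17.8  -0. ]
21 [ 2.96  0.48 -8.15] [  3.4 -20.7  -0. ]
24 [ 3.62  0.59 -9.21] [  3.9 -23.7  -0. ]
```

Run:
```python
from h import *
f=grab_frame("side");cv2.imwrite("pics/s4.png",cv2.resize(f["image"][120:300,130:340,::-1],None,fx=3.3,fy=3.3,interpolation=2))
```

```text
(no output)
```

View pics/s4.png

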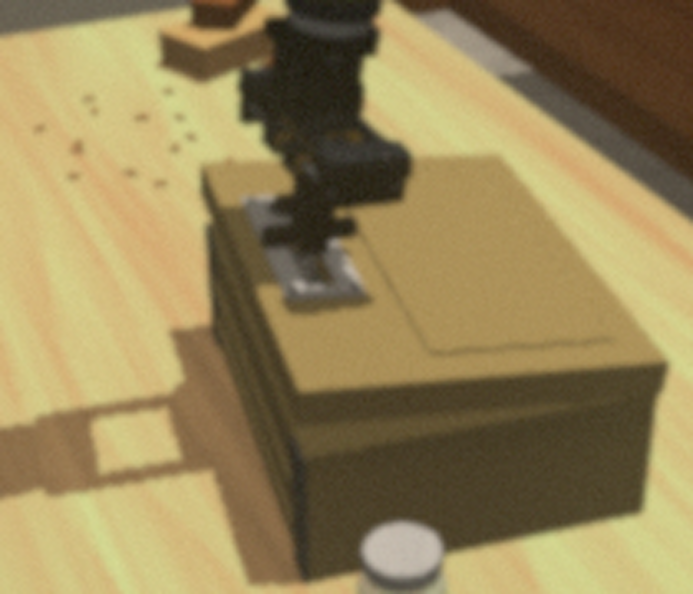

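The lid is opening: a gap shows at its front corner near crop (300,430), and the bar sits between the fingers at (310,230). Continue the arc, to about 27°.

Emit:
apply_moves --increments '[[[0.15, 0.02, -0.8], [0.3, -2, 0], 1], [[0.35, 0.06, -1.6], [0.7, -4, 0], 1], [[0.54, 0.09, -2.43], [1, -5.9, 0], 1], [[0.78, 0.13, -3.2], [1.3, -7.9, 0], 1], [[1.05, 0.17, -4.0], [1.6, -9.9, 0], 1], [[1.33, 0.22, -4.8], [1.9, -11.8, 0], 1], [[1.65, 0.27, -5.57], [2.2, -13.8, 0], 1], [[2, 0.33, -6.32], [2.6, -15.8, 0], 1], [[2.36, 0.39, -7.06], [2.9, -17.8, 0], 1], [[2.96, 0.48, -8.15], [3.4, -20.7, 0], 1], [[2.96, 0.48, -8.15], [3.4, -20.7, 0], 1], [[2.96, 0.48, -8.15], [3.4, -20.7, 0], 1]]'

```text
t: 10.43
tcp_pos: [0.5123, -0.0253, 0.2638]
tool_rot: [[0.894, -0.015, -0.448], [0.019, -0.997, 0.072], [-0.448, -0.073, -0.891]]
contact_force: [0.1, -0.7, 2.3]
finger_gap: 0.0136
```

Run:
```python
from h import *
s=state();print(s['contact_force'],s['moment'],s['finger_gap'],np.degrees(np.arccos(-s['tool_rot'][2,2])))
f=grab_frame("side");cv2.imwrite("pics/s5.png",cv2.resize(f["image"][90:300,110:360,::-1],None,fx=2.8,fy=2.8,interpolation=2))
```

```text
[ 0.09741683 -0.71454658  2.32418456] [-0.10220667  0.20273594  0.25245827] 0.013591674759359372 26.978248410123758
```

View pics/s5.png

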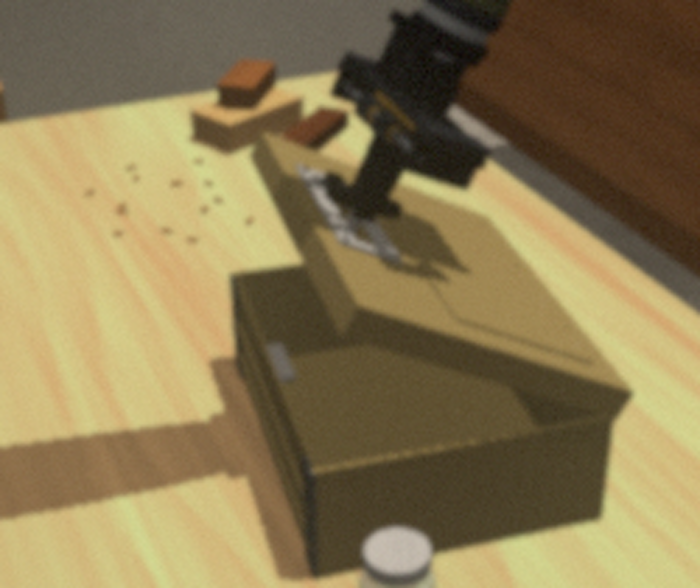

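The lid stands about 27° open with the handle still in the jaws, crop (370,200). Now release, then back off along the tool axis.

Emit:
apply_moves --increments '[[[0, 0, 0], [0, 0, 0], 2], [[0, 0, 0], [0, 0, 0], 3], [[0, 0, 0], [0, 0, 0], 4], [[0, 0, 0], [0, 0, 0], 4], [[0, 0, 0], [0, 0, 0], 4], [[0, 0, 0], [0, 0, 0], 4], [[0, 0, -1], [0, 0, 0], 4], [[0, 0, -2.5], [0, 0, 0], 4], [[0, 0, -5], [0, 0, 0], 4], [[0, 0, -8], [0, 0, 0], 4], [[0, 0, -11], [0, 0, 0], 4], [[0, 0, -12], [0, 0, 0], 4]]'

```text
t: 11.48
tcp_pos: [0.568, -0.0343, 0.3754]
tool_rot: [[0.897, -0.014, -0.441], [0.019, -0.997, 0.071], [-0.441, -0.072, -0.895]]
contact_force: [-0.1, 0.3, 0.5]
finger_gap: 0.0404
```

Emit:
apply_moves --increments '[[[0, 0, -3], [0, 0, 0], 4], [[0, 0, -3], [0, 0, 0], 4], [[0, 0, -3], [0, 0, 0], 4], [[0, 0, -3], [0, 0, 0], 4]]'

```text
t: 11.82
tcp_pos: [0.581, -0.0364, 0.4013]
tool_rot: [[0.897, -0.015, -0.442], [0.019, -0.997, 0.071], [-0.442, -0.072, -0.894]]
contact_force: [0.6, 0.1, -0.5]
finger_gap: 0.0403
```

Run:
```python
from h import *
s=state();print(s['t'],s['contact_force'],s['finger_gap'],s['tcp_pos'],abs(s['joint_velocities']).max())
f=grab_frame("side");g=grab_frame("top")
cv2.imwrite("pics/s6.png",cv2.resize(f["image"][90:300,110:360,::-1],None,fx=2.8,fy=2.8,interpolation=2));cv2.imwrite("pics/t6.png",g["image"][:,:,::-1])
```

```text
11.8167 [ 0.56571711  0.08675051 -0.52126092] 0.04026049036292786 [ 0.58101582 -0.03635745  0.40132313] 0.03170661410983241
```

View pics/s6.png

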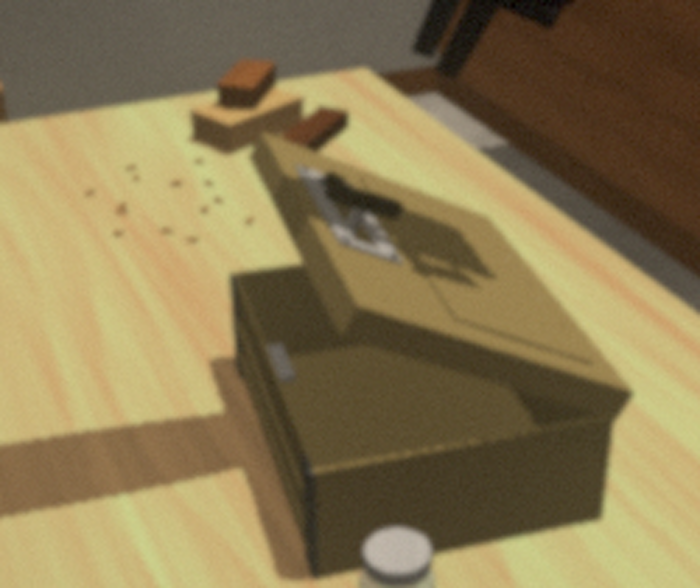

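View pics/t6.png

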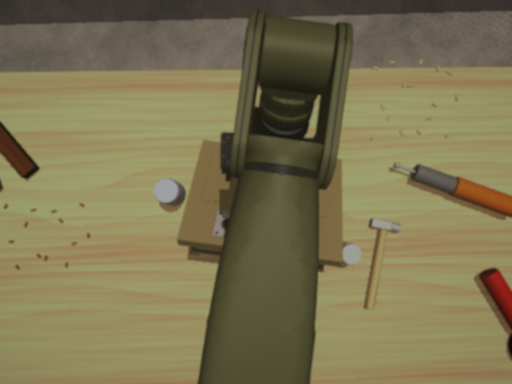

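The side view shows the lid standing open, with the handle popped up and turned front to back at crop (365,195) and the gripper clear. In the top view the can (168,192) and hammer (380,262) have not moved. The jar, at (351,254), is partly hidden by the lid edge but looks unmoved.

```bash
python3 -c "
from h import *
print(sign_off())"
```

```text
the job is handed in; nothing more can be done
None
```

The truck box is open and the job is handed in at about 12 s of the 61 s allowed; sign-off reports no verdict.

- **Button:** I felt contact at about z = 0.164 m and pressed it in with about 6 N. The highest reading with side force was 7.4 N, below the 15 N limit. The camera showed the handle popped up.
- **Handle:** I gripped it at 22 N and turned it clockwise to about 80.8° tool rotation. The moment rose to 0.21 N m there, which I took as the stop.
- **Lid:** I raised it along the hinge arc to about 27° (0.47 rad, against the 0.30 rad needed), then let go and backed off.

**Last checks:** The lid stood open by itself, with the handle popped up and turned. The gripper was well clear, with the force reading near zero. The can and hammer had not moved. The jar was partly hidden behind the raised lid edge in the final top view, so I checked it mainly in the side view, where it looked unmoved. No check failed. I never read the lid or handle joint angles directly, so those values come from the tool pose and pictures.

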